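# Shift the printing press into the green gear

## Robot

A 7-joint arm with a two-finger parallel gripper is mounted at the origin on the work surface. World frame = base frame: x ahead of the robot, y to its left, z up, the work surface at z = 0. Lengths are in m, angles in rad, forces in N, time in s.
With the tool pointing down it reaches from about 0.425 to 0.925 m from the base axis. Payload 6.8 kg.
Tool frame: the origin (TCP) lies midway between the tips of the shut fingers; the grasp point (between the pads) lies r.grip_point_offset behind it (r.grip_point_offset is the distance from the TCP to the grasp point, in m); z points along the fingers, y is the direction in which the jaws open and shut (so a half turn about z gives the same grasp; the last joint's range is limited). The gripper opens to 85 mm and grips with 20 to 120 N. Pads are 22 mm wide; open, the fingers measure 114 mm over their backs; the gripper's body (76 mm by 85 mm) begins 54 mm behind the grasp point. The pads swing forward as they close: fully open they stand 13 mm farther back than shut.
Start: joints at [-1.34, 0.477, 0.022, 1.555, -0.011, 1.109, -0.083], TCP at [0.224, 0.637, 0.231] pointing down, gripper open.
Joint ranges: [-2.96, 2.96], [-0.34, 2.1], [-1.41, 1.46], [0.24, 2.44], [-1.37, 4.51], [0.17, 1.92], [-2.96, 2.96]. Speed limits (rad/s): [2.39, 2.39, 3.14, 3.14, 3.14, 3.14, 3.14].

## Interface

Orientations are given as a rotation vector (axis times angle).
In Python, from bench import r gives the robot as it stands. The module is installed in compiled form; this text tells all that it offers.
- The arm moves only by the tool play_rows, never from a script. Its argument "deltas" is a list of rows, each a list of 3 entries, a list of its own where there are three numbers: the finger opening in mm, from 0 to 85.4, then the shift along the tool's x, y, z in mm, then the turn, a rotation vector about the tool's x, y, z in rad. A call has 1 to 8 rows; each row is the pose to reach, as a shift and turn from the pose measured when the call began, along the tool's axes at that moment; what a row does not reach only later rows make up. A row lasts 1/8 s, in which the tool goes at most 62.5 mm and 10.7 degrees, less where a joint would pass 70% of its speed; a pose out of reach is approached as far as the arm can. A call with a gripper value outside its range is refused whole. The fingers move at their own pace and stop on an object; "squeeze" is the grip in N (left out, the last holds). Time passes only in rows, so rows that repeat a pose let the fingers close. It gives the time, the measured TCP pose, the force and the opening at its end, in the units of the state.
- r.get_obs(): the state, without advancing time (a new reading comes with each control period).
- r.grab_frame(name): name is "scene" or "top"; returns (picture, depth): 400x640x3 uint8, red, green, blue; 400x640 float32, m along the optical axis (not along the pixel's ray), 0 where there is no reading.
- r.camera_model(name): a dict with "mtx" (3x3 intrinsics, pixels), "D" ([k1, k2, p1, p2, k3] as OpenCV has them; the pictures are not rectified), "rvec" (rotation vector, rad) and "tvec" (3), from world to camera coordinates, as OpenCV has them. Camera axes: x right, y down, z forward; pixel columns grow to the right and rows downward; lengths in m; the calibration is good to about 2 mm. A picture is of the moment at which its call begins. camera_model takes no time and is no camera call.
- r.hand_in(): hands the job in, once; it reports no verdict.
The state is a dict: "clock": time; "joints": joint angles; "qvel": joint speeds; "tau": joint torques, N m; "tcp_pos": TCP position; "orientation": TCP orientation; "contact_force": force on the tool from outside, world axes, zero at the start; "moment": the same for the moment, N m; "grip_width": finger opening in m.
Only numpy, scipy, OpenCV 4.12 (cv2) and the standard library are available. Lean on these libraries where they do the work, as an engineer would, in place of code of your own. Each camera call takes 0.05 s, during which the arm holds its last target. There are 200 camera calls.

## Task

The press is inked and ready to run: with the fingertips, push the black gear lever out of its parking slot, along the gate's cross channel and fully home into the slot marked with the green dot. Only push it, gently, never pinch or grip it, and do not enter any of the other coloured slots on the way. Leave everything else on the table and on the press where it is, and finish with the hand clear.

Things in the scene. Friction and masses are not known exactly. Their poses are not given: they have to be found in the camera images.
- press: Small fixed printing press. Blue gearbox housing 160 x 160 mm, 88 mm tall, with an aluminium gate plate on it. Origin: on the table right below the gate's centre; x away from the robot at yaw 0, y left, z up; turned up to 0.35 rad. On its -y side a ledge 30 mm high reaches to y = -170 mm; on its +y side are the rollers, y = 110 to 470 mm, up to 160 mm high, and a flat bed 58 mm high
- gate (a point): Centre of the gate plate's top face (120 x 120 mm, 100 mm above the table); axes as the press. Slots 15 mm wide, by centre lines in mm: cross channel x = 0, y = -28 to 28; columns y = 28 and y = -28, each x = -24 to 24, giving four coloured end slots at x = +-24, y = +-28; blind parking slot y = 0, x = -24 to 0. Slot walls stop the stem
- lever: Gear lever: steel stem 9 mm thick with a black cylindrical knob (28 mm diameter, 137 to 183 mm up the stem). Origin: pivot, 20 mm above the table below the gate's centre; z up along the stem. Leans both ways, no spring, stays where left, about 2 N at the knob, which moves twice as far as the stem at the gate (48 mm from cross channel to slot end, 56 mm from middle to a column)
- knob_mid (a point): Centre of the black knob, on the stem's axis 160 mm from the pivot (about 180 mm above the table when the lever is upright, 170 mm when it leans)
- stem_at_gate (a point): Point on the stem's axis 80 mm from the pivot, close to the gate plate's level: shows which slot the stem is in. Fully home in an end slot it lies about 19 to 22 mm from that slot's mark (seen from above), in the cross channel 42 mm or more
- mark_green: Round green mark, 24 mm diameter and 2 mm thick, on the gate plate just beyond the closed end of one of the four end slots, in line with it (45 mm from the cross channel's centre line); which colour marks which slot varies. Origin: centre of its underside, on the plate's top face
- mark_red: Round red mark, 24 mm diameter and 2 mm thick, on the gate plate just beyond the closed end of one of the four end slots, in line with it (45 mm from the cross channel's centre line); which colour marks which slot varies. Origin: centre of its underside, on the plate's top face
- mark_yellow: Round yellow mark, 24 mm diameter and 2 mm thick, on the gate plate just beyond the closed end of one of the four end slots, in line with it (45 mm from the cross channel's centre line); which colour marks which slot varies. Origin: centre of its underside, on the plate's top face
- mark_blue: Round blue mark, 24 mm diameter and 2 mm thick, on the gate plate just beyond the closed end of one of the four end slots, in line with it (45 mm from the cross channel's centre line); which colour marks which slot varies. Origin: centre of its underside, on the plate's top face
- ink_jar: Ink jar with black lid, 50 mm diameter, 65 mm tall, standing on the ledge on the gearbox's -y side. Bystander; origin: centre of its underside
- lino_block: Wooden printing block 70 x 100 x 18 mm lying on the steel bed of the press. Bystander; origin: centre of its underside
- brush_cup: Grey plastic beaker, 88 mm wide, 110 mm tall, with two brushes sticking out to 190 mm, on the table to the right. Bystander; origin: centre of its underside
- water_cup: White plastic cup, 84 mm wide, 100 mm tall, on the table to the right. Bystander; origin: centre of its underside
- pencil_case: Dark blue pencil case 190 x 65 x 50 mm lying on the table to the right. Bystander; origin: centre of its underside
- clear_box: Pale plastic box with lid, 116 x 176 x 34 mm, on the table beyond the press. Bystander; origin: centre of its underside
- phone: Black phone 50 x 110 x 12 mm lying on the table to the right. Bystander; origin: centre of its underside
- camera: Black camera, body 75 x 115 x 82 mm, on the table to the right. Bystander; origin: centre of its underside

How it is judged:
By the outcome, as a careful person would: the job done as asked, in the order asked, and still so for the second after the job is handed in, with the robot touching nothing.
It also fails if it takes over 61 s, if anything falls off the work surface, if the arm or the gripper's body presses on something with over 40 N, if the wrist force passes 120 N, or if a joint passes its speed limit or range.

## Working session

There is one attempt and no reset: what is moved stays moved. The work goes in short steps, Python scripts to look and compute and a tool call to move; the robot and the scene stay as the last step left them, time stands still between calls to the robot, and variables do not carry over. Pictures are saved under pics/ and viewed, about 8 in all and at most 12, crops included, and the job is handed in when it is done.

Besides the shell and the picture viewer there is one more tool, called after "Call:" as name(argument=value, ...), one argument or row to a line, values as JSON. play_rows: Moves the arm, as the interface text tells. Its arguments: {"type":"object","properties":{"deltas":{"type":"array"},"squeeze":{"type":"number"}},"required":["deltas"]}

```bash
mkdir -p pics; cat > h.py <<'E'
import numpy as np,cv2
from bench import r
def cam(n):
    m=r.camera_model(n);R=cv2.Rodrigues(np.array(m["rvec"],float))[0]
    return np.array(m["mtx"],float),np.array(m["D"],float),R,np.array(m["tvec"],float).ravel()
def ray(n,u,v):
    K,D,R,t=cam(n);p=cv2.undistortPoints(np.array([[[u,v]]],float),K,D)[0,0]
    return -R.T@t,R.T@np.array([p[0],p[1],1.])
def at_z(n,u,v,z):
    c,d=ray(n,u,v);return c+d*(z-c[2])/d[2]
def at_depth(n,u,v,dep):
    c,d=ray(n,u,v);return c+d*dep
def proj(n,P):
    K,D,R,t=cam(n);return cv2.projectPoints(np.array(P,float).reshape(-1,3),cv2.Rodrigues(R)[0],t,K,D)[0][:,0]
def save(name,im): cv2.imwrite('pics/'+name,im[...,::-1])
E
python3 - <<'E'
from h import *
a,da=r.grab_frame("scene");b,db=r.grab_frame("top")
save('s0.png',a);save('t0.png',b);np.savez('f0.npz',a=a,da=da,b=b,db=db)
print(r.get_obs())
for n in("scene","top"):
    c,d=ray(n,320,200);print(n,c,d)
E
```

```text
{'clock': 0.1, 'joints': array([-1.34011825,  0.4777195 ,  0.02238716,  1.55634561, -0.01149117,
        1.10932236, -0.0831241 ]), 'qvel': array([ 0.00088573, -0.00190787, -0.00138681, -0.00292036,  0.00031698,
        0.00149054,  0.00075464]), 'tau': array([ 3.22032633e-03, -5.97759998e+01,  1.61317762e+00, -2.81955868e+01,
        1.28494235e-02,  4.96165449e-03,  1.91726025e-05]), 'tcp_pos': array([0.2241868 , 0.63611329, 0.23042537]), 'orientation': array([-5.29649042e-01, -3.09648809e+00,  2.60873616e-03]), 'contact_force': array([-0.21782257, -0.03011583,  0.58792867]), 'moment': array([-0.05502451,  0.00710824,  0.05541835]), 'grip_width': 0.08525761858109858}
scene [1.02370504 0.30426848 0.9476949 ] [-0.46426361 -0.36678412 -0.80630903]
top [ 0.32839836 -0.06675228  1.41585948] [ 0.18130176 -0.01330447 -0.98336138]
```

View pics/t0.png

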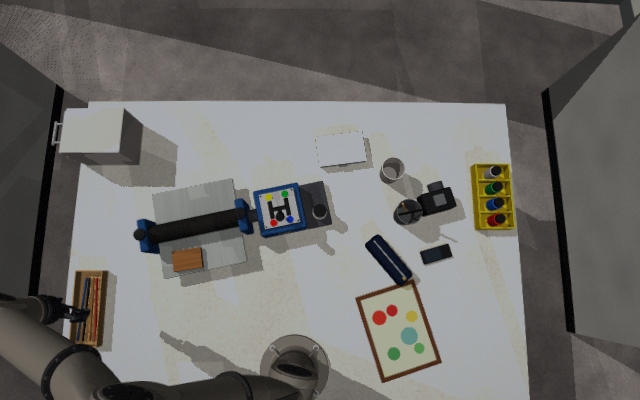

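View pics/s0.png

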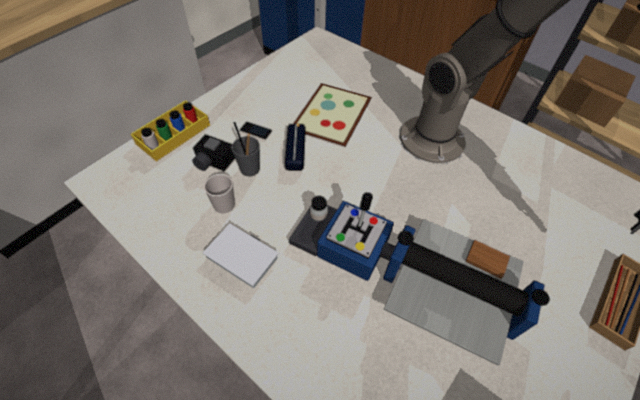

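The top view shows the gearbox at about (280,209), with yellow top left, green top right, red bottom left and blue bottom right. The lever is parked towards the robot. I'll enlarge both views.

```bash
python3 - <<'E'
from h import *
f=np.load('f0.npz')
A=cv2.resize(f['b'][179:239,245:325],None,fx=7,fy=7,interpolation=cv2.INTER_CUBIC)
B=cv2.resize(f['a'][185:275,315:395],None,fx=6,fy=6,interpolation=cv2.INTER_CUBIC)
save('t0c.png',A);save('s0c.png',B)
hsv=cv2.cvtColor(f['b'],cv2.COLOR_RGB2HSV);hs=cv2.cvtColor(f['a'],cv2.COLOR_RGB2HSV)
for n,H,(x0,y0,x1,y1) in(('top',hsv,(258,186,302,231)),('scene',hs,(330,203,388,255))):
    for c,(lo,hi) in dict(green=(45,85),yellow=(20,35),red=(0,8),blue=(112,125)).items():
        m=np.zeros(H.shape[:2],np.uint8);s=H[y0:y1,x0:x1]
        m[y0:y1,x0:x1]=(s[...,0]>=lo)&(s[...,0]<=hi)&(s[...,1]>130)&(s[...,2]>90)
        k,l,st,ce=cv2.connectedComponentsWithStats(m)
        for i in range(1,k):
            if 12<st[i,4]<200: print(n,c,st[i,4],ce[i],at_z(n,*ce[i],.102))
E
```

```text
top green 33 [284.42424242 193.42424242] [0.59283266 0.03683108 0.102     ]
top yellow 39 [268.12820513 196.87179487] [0.58058594 0.09205353 0.102     ]
top red 38 [273.07894737 222.36842105] [0.49337332 0.07308091 0.102     ]
top blue 35 [289.51428571 218.85714286] [0.50553715 0.01802334 0.102     ]
scene green 43 [340.09302326 236.72093023] [0.59339978 0.03575787 0.102     ]
scene yellow 54 [359.68518519 245.61111111] [0.58121522 0.09043529 0.102     ]
scene red 38 [373.23684211 220.31578947] [0.49454321 0.07189699 0.102     ]
scene blue 40 [354.2   211.925] [0.50631871 0.01637941 0.102     ]
```

View pics/t0c.png

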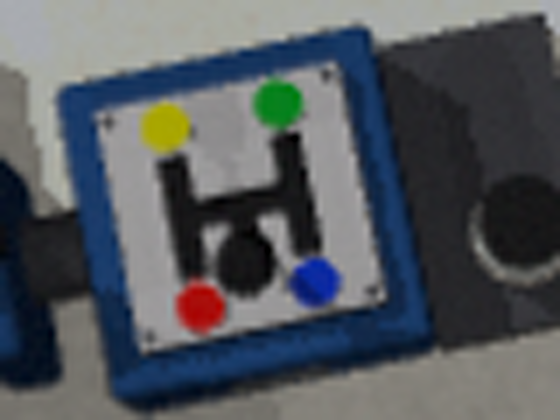

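View pics/s0c.png

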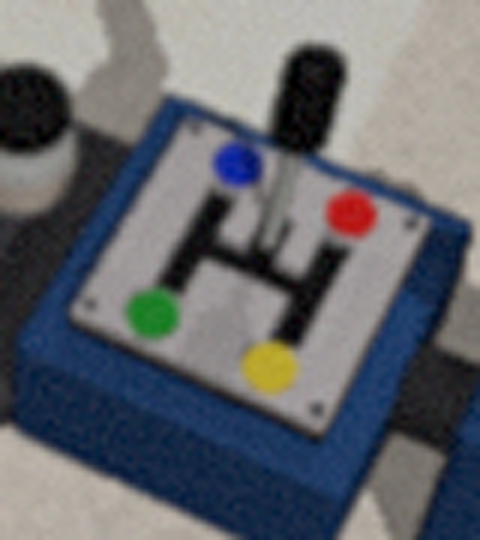

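The marks agree in both views: their spacing is 89 mm (90 expected) and the cameras agree to 2 mm. The gate centre is about (0.5435, 0.054) with yaw 0.213. Green is at press (+x, -y). The lever leans towards the robot, in the parking slot.

```bash
cat >> h.py <<'E'
from scipy.spatial.transform import Rotation as Ro
C=np.array([.5435,.0543,0]);yaw=.2135
P=Ro.from_euler('z',yaw).as_matrix()
Tg=P@np.array([[0,1,0],[1,0,0],[0,0,-1.]])  # tool x=press y, y=press x, z down
def plan(*pts):  # press coords, mm
    o=r.get_obs();R0=Ro.from_rotvec(o['orientation']).as_matrix();p0=o['tcp_pos']
    print('clock',o['clock'],'press tcp',(P.T@(p0-C)*1e3).round(1),'F press',(P.T@o['contact_force']).round(2),'w',o['grip_width'])
    for q in pts:
        w=C+P@(np.array(q)/1e3)
        print(q,(R0.T@(w-p0)*1e3).round(1).tolist(),Ro.from_matrix(R0.T@Tg).as_rotvec().round(3).tolist())
E
python3 - <<'E'
from h import *
print(r.grip_point_offset)
plan((-100,0,260))
E
```

```text
0.0187
clock 0.1 press tcp [-188.8  636.3  230.4] F press [-0.22  0.02  0.59] w 0.08525761858109858
(-100, 0, 260) [-409.4, -495.1, -28.7] [-0.001, 0.001, 1.018]
```

Call:
play_rows(
  deltas=[
    [0,[0,0,-29],[0,0,0]],
    [0,[-45,-55,-29],[0,0,0.15]],
    [0,[-80,-97,-29],[0,0,0.3]],
    [0,[-118,-142,-29],[0,0,0.45]],
    [0,[-156,-188,-29],[0,0,0.6]],
    [0,[-194,-234,-29],[0,0,0.75]],
    [0,[-232,-280,-29],[0,0,0.9]],
    [0,[-270,-326,-29],[0,0,1.018]],
  ],
)

```text
clock: 1.1
tcp_pos: [0.3707, 0.237, 0.2599]
orientation: [1.976, 2.442, -0.002]
contact_force: [0.5, 0.1, 0.2]
grip_width: -0.0001
```

```bash
python3 -c "
from h import *
plan((-100,0,260),(-100,0,166))"
```

```text
clock 1.1 press tcp [-130.1  215.1  259.9] F press [ 0.54 -0.03  0.15] w -8.63071283383231e-05
(-100, 0, 260) [-215.0, 30.9, 0.2] [-0.001, 0.001, -0.004]
(-100, 0, 166) [-214.9, 31.0, 94.2] [-0.001, 0.001, -0.004]
```

Call:
play_rows(
  deltas=[
    [0,[-55,8,0],[0,0,-0.004]],
    [0,[-110,16,0],[0,0,-0.004]],
    [0,[-165,24,0],[0,0,-0.004]],
    [0,[-215,31,0],[0,0,-0.004]],
    [0,[-215,31,45],[0,0,-0.004]],
    [0,[-215,31,75],[0,0,-0.004]],
    [0,[-215,31,94],[0,0,-0.004]],
    [0,[-215,31,94],[0,0,-0.004]],
  ],
)

```text
clock: 2.1
tcp_pos: [0.4445, 0.0326, 0.165]
orientation: [-1.971, -2.445, 0.007]
contact_force: [-1.1, -0.2, 0.3]
grip_width: -0.0002
```

```bash
python3 - <<'E'
from h import *
plan((-15,0,166))
a,_=r.grab_frame("scene")
save('s1.png',cv2.resize(a[150:275,280:420],None,fx=5,fy=5,interpolation=cv2.INTER_CUBIC))
E
```

```text
clock 2.1 press tcp [-101.3   -0.2  165. ] F press [-1.13  0.02  0.25] w -0.00017220652853556145
(-15, 0, 166) [0.2, 86.3, -1.4] [-0.004, 0.002, 0.0]
```

View pics/s1.png

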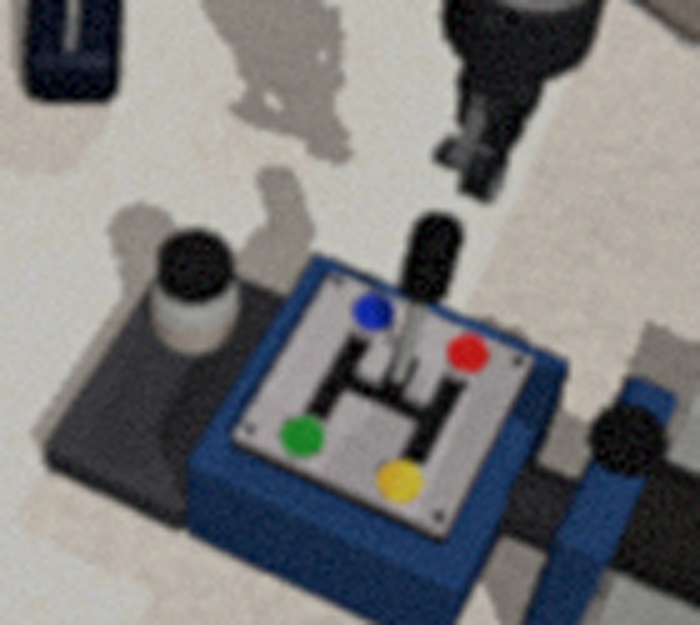

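The closed fingers stand behind the knob (fingertips at about crop (475,190)) with a clear gap. I'll push along press +x in small steps.

Call:
play_rows(
  deltas=[
    [0,[0,8,-1],[0,0,0]],
    [0,[0,16,-1],[0,0,0]],
    [0,[0,23,-1],[0,0,0]],
    [0,[0,30,-1],[0,0,0]],
    [0,[0,37,-1],[0,0,0]],
    [0,[0,44,-1],[0,0,0]],
    [0,[0,50,-1],[0,0,0]],
    [0,[0,55,-1],[0,0,0]],
  ],
)

```text
clock: 3.15
tcp_pos: [0.4996, 0.0445, 0.1668]
orientation: [1.972, 2.446, -0.005]
contact_force: [-0.8, 0.1, 2.5]
grip_width: -0.0004
```

```bash
cat >> h.py <<'E'
def knob(tag=None):
    # dark pixels near knob in the top view, height-based from depth; print press coords of the raised dark blob
    for n in('top','scene'):
        a,d=r.grab_frame(n);v,u=np.mgrid[0:400,0:640];K,D,R,t=cam(n)
        pts=cv2.undistortPoints(np.stack([u,v],-1).reshape(-1,1,2).astype(float),K,D)[:,0]
        X=(np.c_[pts,np.ones(len(pts))]*d.reshape(-1,1)-t)@R
        q=(X-C)@P*1e3
        print(n);yield n,a,q.reshape(400,640,3)
E
python3 - <<'E'
from h import *
plan((-15,0,166))
for n,a,q in knob():
    m=(abs(q[...,0])<85)&(abs(q[...,1])<85)&(q[...,2]>135)&(q[...,2]<215)
    print(m.sum(), q[m].mean(0), np.percentile(q[m],[2,98],axis=0).round(0).tolist())
    if n=='scene': save('s2.png',cv2.resize(a[150:275,280:420],None,fx=5,fy=5,interpolation=cv2.INTER_CUBIC))
E
```

```text
clock 3.15 press tcp [-45.   -0.3 166.8] F press [-0.72  0.25  2.52] w -0.00041077362065789364
(-15, 0, 166) [0.2, 30.0, 0.7] [-0.002, 0.002, 0.0]
top<stdin>:5: RuntimeWarning: Mean of empty slice.
  ret = um.true_divide(
Traceback (most recent call last):
IndexError: index -1 is out of bounds for axis 0 with size 0
```

```bash
python3 - <<'E'
from h import *
a,_=r.grab_frame("scene");b,_=r.grab_frame("top")
save('s2.png',np.hstack([cv2.resize(a[160:270,310:400],None,fx=5,fy=5,interpolation=cv2.INTER_CUBIC),cv2.resize(b[170:247,255:305],(350,550),interpolation=cv2.INTER_CUBIC)]))
E
```

```text
(no output)
```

View pics/s2.png

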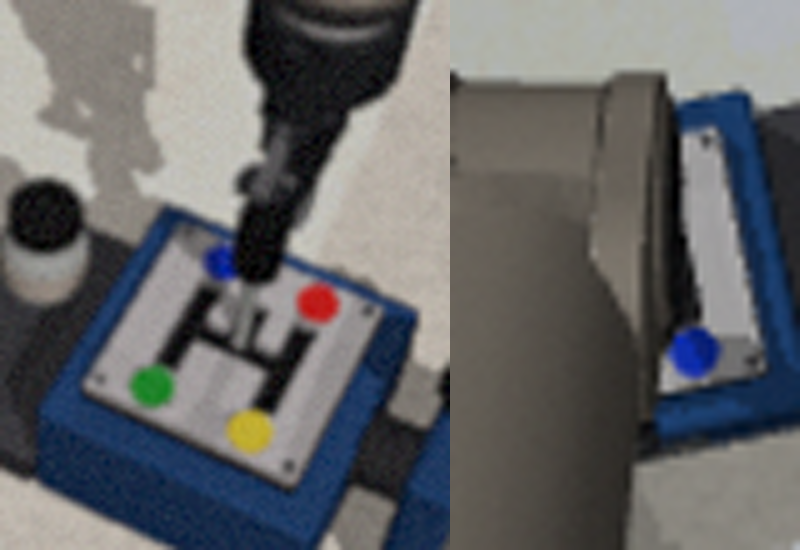

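The scene view shows the fingers behind the knob, and the stem still partly in the parking slot at about crop (237,318). I'll compare it with the lever model.

```bash
cat >> h.py <<'E'
def lever(x,y,l):  # point at l mm up the stem when knob_mid is at press x,y (mm)
    d=np.array([x,y,np.sqrt(160**2-x*x-y*y)])/160
    return C+P@(np.array([0,0,20])+d*l)/1e3
E
python3 - <<'E'
from h import *
for x in(-48,-40,-30,-20,-10,0):
    print(x,[((proj('scene',lever(x,0,l))[0]-[310,160])*5).round(0).tolist() for l in(80,137,160,183)])
a=np.load('f0.npz')['a']
E
```

```text
-48 [[253.0, 314.0], [278.0, 234.0], [289.0, 199.0], [299.0, 164.0]]
-40 [[250.0, 319.0], [273.0, 241.0], [283.0, 208.0], [293.0, 174.0]]
-30 [[247.0, 324.0], [267.0, 251.0], [276.0, 219.0], [284.0, 187.0]]
-20 [[243.0, 331.0], [261.0, 261.0], [268.0, 231.0], [276.0, 201.0]]
-10 [[239.0, 337.0], [254.0, 272.0], [260.0, 245.0], [266.0, 216.0]]
0 [[236.0, 344.0], [247.0, 284.0], [252.0, 259.0], [257.0, 232.0]]
```

Call:
play_rows(
  deltas=[
    [0,[0,2,1],[0,0,0]],
    [0,[0,4,1],[0,0,0]],
    [0,[0,6,1],[0,0,0]],
    [0,[0,8,1],[0,0,0]],
    [0,[0,10,1],[0,0,0]],
    [0,[0,11,1],[0,0,0]],
  ],
)

```text
clock: 4.05
tcp_pos: [0.5106, 0.0469, 0.1658]
orientation: [1.971, 2.445, -0.004]
contact_force: [-1.5, -0.2, 1.5]
grip_width: -0.0
```

```bash
python3 - <<'E'
from h import *
plan((-30,0,166))
a,_=r.grab_frame("scene")
A=cv2.resize(a[160:270,310:400],None,fx=6,fy=6,interpolation=cv2.INTER_CUBIC)
save('s3.png',A[:600])
E
```

```text
clock 4.05 press tcp [-33.7  -0.3 165.8] F press [-1.46  0.12  1.47] w -1.272801683853279e-05
(-30, 0, 166) [0.3, 3.7, -0.2] [-0.001, 0.002, 0.0]
```

View pics/s3.png

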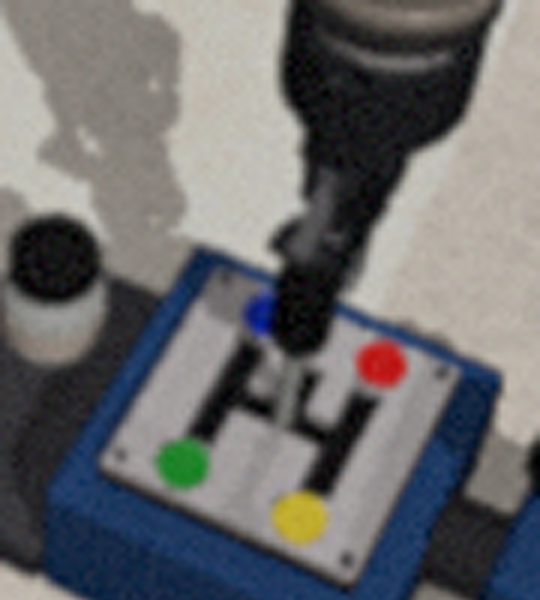

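The knob's lower end is at crop (297,342) and the stem's foot at about (285,420). That matches knob x ≈ 0, so the stem is in the cross channel. I'll add 3 mm, back off, then go round to the +y side.

Call:
play_rows(
  deltas=[
    [0,[0,2,0],[0,0,0]],
    [0,[0,3,0],[0,0,0]],
    [0,[0,3,0],[0,0,0]],
  ],
)

```text
clock: 4.47
tcp_pos: [0.5138, 0.0476, 0.1658]
orientation: [1.971, 2.445, -0.003]
contact_force: [-0.4, 0.7, 0.6]
grip_width: -0.0001
```

```bash
python3 - <<'E'
from h import *
plan((-70,0,166),(-70,0,240),(3,60,240),(3,60,166))
E
```

```text
clock 4.475 press tcp [-30.4  -0.3 165.8] F press [-0.21  0.74  0.64] w -0.00011783401736041367
(-70, 0, 166) [0.3, -39.6, -0.1] [-0.001, 0.002, 0.0]
(-70, 0, 240) [0.1, -39.6, -74.1] [-0.001, 0.002, 0.0]
(3, 60, 240) [60.1, 33.4, -74.3] [-0.001, 0.002, 0.0]
(3, 60, 166) [60.3, 33.5, -0.3] [-0.001, 0.002, 0.0]
```

Call:
play_rows(
  deltas=[
    [0,[0,-20,0],[0,0,0]],
    [0,[0,-35,0],[0,0,0]],
    [0,[25,-35,0],[0,0,0]],
    [0,[55,-35,0],[0,0,0]],
    [0,[55,-10,0],[0,0,0]],
    [0,[55,15,0],[0,0,0]],
    [0,[55,33,0],[0,0,0]],
    [0,[55,33,0],[0,0,0]],
  ],
)

```text
clock: 5.48
tcp_pos: [0.5352, 0.1086, 0.1657]
orientation: [1.97, 2.444, -0.003]
contact_force: [-0.7, 0.1, -0.4]
grip_width: 0.0001
```

```bash
python3 - <<'E'
from h import *
plan((3,-31,166))
a,_=r.grab_frame("scene")
A=cv2.resize(a[160:270,310:400],None,fx=6,fy=6,interpolation=cv2.INTER_CUBIC)
save('s4.png',A[:600])
for x,y in((0,0),(6,0),(-6,0),(0,6)):
    print(x,y,[((proj('scene',lever(x,y,l))[0]-[310,160])*6).round(0).tolist() for l in(80,137,160,183)])
E
```

```text
clock 5.475 press tcp [  3.3  54.8 165.7] F press [-0.67  0.22 -0.41] w 5.47660690214649e-05
(3, -31, 166) [-85.8, -0.4, -0.1] [-0.0, 0.003, 0.001]
0 0 [[283.0, 413.0], [296.0, 341.0], [302.0, 311.0], [308.0, 278.0]]
6 0 [[280.0, 418.0], [291.0, 350.0], [296.0, 321.0], [302.0, 291.0]]
-6 0 [[285.0, 408.0], [301.0, 333.0], [308.0, 300.0], [315.0, 267.0]]
0 6 [[289.0, 415.0], [307.0, 346.0], [316.0, 316.0], [324.0, 285.0]]
```

View pics/s4.png

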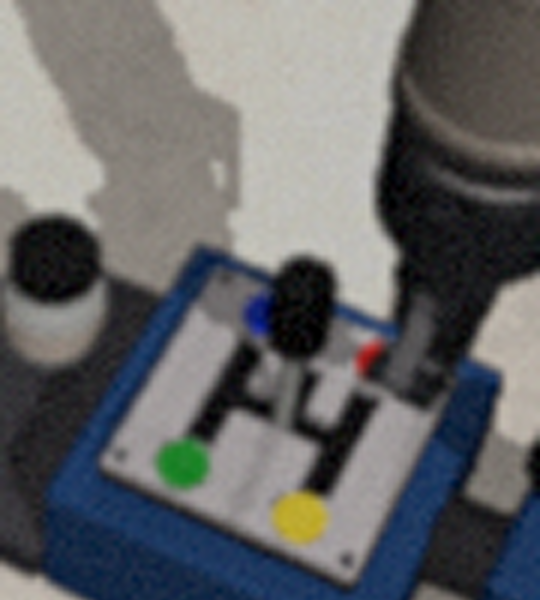

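The knob is upright at crop (302,308), so the lever is at the centre of the cross channel, and the fingers are on its +y side. Now I'll push along -y.

Call:
play_rows(
  deltas=[
    [0,[-15,0,0],[0,0,0]],
    [0,[-27,0,0],[0,0,0]],
    [0,[-36,0,0],[0,0,0]],
    [0,[-44,0,0],[0,0,0]],
    [0,[-52,0,0],[0,0,0]],
    [0,[-60,0,0],[0,0,0]],
    [0,[-67,0,0],[0,0,0]],
    [0,[-73,0,0],[0,0,0]],
  ],
)

```text
clock: 6.52
tcp_pos: [0.5497, 0.0365, 0.1656]
orientation: [1.971, 2.445, -0.004]
contact_force: [-0.8, 1.5, -0.6]
grip_width: -0.0
```

Call:
play_rows(
  deltas=[
    [0,[-3,0,0],[0,0,0]],
    [0,[-6,0,0],[0,0,0]],
    [0,[-8,0,0],[0,0,0]],
    [0,[-10,0,0],[0,0,0]],
    [0,[-10,0,0],[0,0,0]],
  ],
)

```text
clock: 7.15
tcp_pos: [0.552, 0.0265, 0.1657]
orientation: [1.971, 2.444, -0.004]
contact_force: [0.7, 1.6, 0.2]
grip_width: 0.0002
```

```bash
python3 - <<'E'
from h import *
plan((3,-31,166))
a,_=r.grab_frame("scene")
A=cv2.resize(a[160:270,310:400],None,fx=6,fy=6,interpolation=cv2.INTER_CUBIC)
save('s5.png',A[:600])
for x,y in((0,-44),(0,-50),(0,-56),(6,-56),(-6,-56),(0,-62)):
    print(x,y,[((proj('scene',lever(x,y,l))[0]-[310,160])*6).round(0).tolist() for l in(80,137,160,183)])
E
```

```text
clock 7.15 press tcp [  2.4 -29.  165.7] F press [0.98 1.42 0.21] w 0.00016771620180916838
(3, -31, 166) [-2.0, 0.6, -0.3] [-0.001, 0.003, -0.0]
0 -44 [[237.0, 396.0], [215.0, 313.0], [206.0, 278.0], [196.0, 241.0]]
0 -50 [[231.0, 395.0], [204.0, 310.0], [193.0, 274.0], [181.0, 237.0]]
0 -56 [[225.0, 393.0], [193.0, 308.0], [180.0, 272.0], [166.0, 234.0]]
6 -56 [[222.0, 398.0], [188.0, 317.0], [173.0, 282.0], [158.0, 246.0]]
-6 -56 [[228.0, 388.0], [198.0, 300.0], [186.0, 262.0], [173.0, 223.0]]
0 -62 [[218.0, 392.0], [182.0, 306.0], [167.0, 270.0], [151.0, 232.0]]
```

View pics/s5.png

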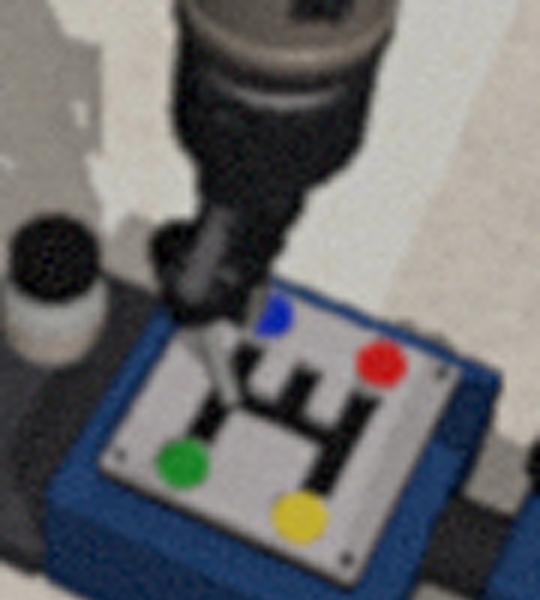

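The stem enters the gate at about crop (228,395), on the green/blue column line, and the push force is only 1.5 N. I'll nudge 2 mm more, then go round to the -x side of the knob.

Call:
play_rows(
  deltas=[
    [0,[-2,0,0],[0,0,0]],
    [0,[-2,0,0],[0,0,0]],
    [0,[8,0,0],[0,0,0]],
    [0,[18,0,0],[0,0,0]],
    [0,[18,-25,0],[0,0,0]],
    [0,[18,-50,3],[0,0,0]],
    [0,[18,-60,8],[0,0,0]],
    [0,[18,-60,8],[0,0,0]],
  ],
)

```text
clock: 8.2
tcp_pos: [0.4892, 0.0318, 0.1575]
orientation: [1.971, 2.445, -0.004]
contact_force: [0.0, 0.5, 0.3]
grip_width: 0.0003
```

```bash
python3 - <<'E'
from h import *
plan((-57,-56,157),(15,-56,157))
a,_=r.grab_frame("scene")
A=cv2.resize(a[160:270,310:400],None,fx=6,fy=6,interpolation=cv2.INTER_CUBIC)
save('s6.png',A[:600])
E
```

```text
clock 8.2 press tcp [-57.9 -10.4 157.5] F press [0.12 0.5  0.3 ] w 0.00031312787393928467
(-57, -56, 157) [-45.6, 0.8, 0.6] [-0.001, 0.002, 0.001]
(15, -56, 157) [-45.6, 72.8, 0.5] [-0.001, 0.002, 0.001]
```

View pics/s6.png

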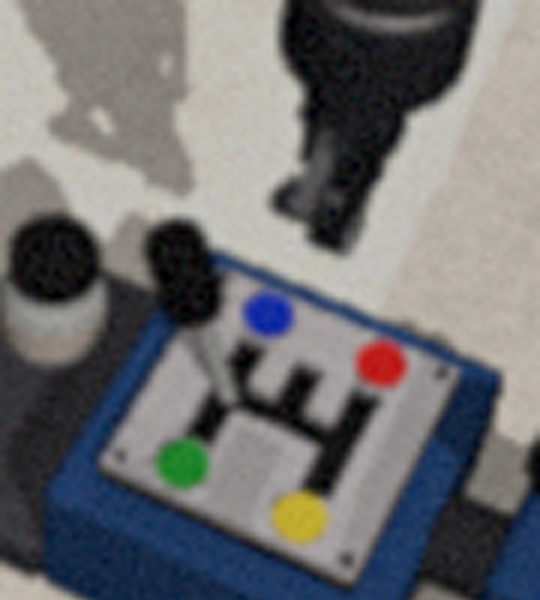

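The knob is at crop (184,272), which puts it at y ≈ -54 and x ≈ 0: the lever is at the cross channel's green/blue end. Next I'll move behind it and push +x.

Call:
play_rows(
  deltas=[
    [0,[-20,0,0],[0,0,0]],
    [0,[-40,0,0],[0,0,0]],
    [0,[-45,8,0],[0,0,0]],
    [0,[-45,17,0],[0,0,0]],
    [0,[-45,25,0],[0,0,0]],
    [0,[-45,32,0],[0,0,0]],
    [0,[-45,39,0],[0,0,0]],
    [0,[-45,46,0],[0,0,0]],
  ],
)

```text
clock: 9.25
tcp_pos: [0.5447, -0.0018, 0.1578]
orientation: [1.97, 2.446, -0.004]
contact_force: [-2.0, -0.6, 0.5]
grip_width: -0.0002
```

Call:
play_rows(
  deltas=[
    [0,[0,5,0],[0,0,0]],
    [0,[0,10,0],[0,0,0]],
    [0,[0,15,0],[0,0,0]],
    [0,[0,18,0],[0,0,0]],
    [0,[0,21,0],[0,0,0]],
    [0,[0,23,0],[0,0,0]],
    [0,[0,25,0],[0,0,0]],
    [0,[0,25,0],[0,0,0]],
  ],
)

```text
clock: 10.25
tcp_pos: [0.5694, 0.0035, 0.1579]
orientation: [1.97, 2.445, -0.003]
contact_force: [-1.3, 0.4, 0.1]
grip_width: 0.0003
```

```bash
python3 -c "
from h import *
plan((15,-56,157))"
```

```text
clock 10.25 press tcp [ 14.6 -55.1 157.9] F press [-1.22  0.64  0.14] w 0.0002658519638137071
(15, -56, 157) [-0.9, 0.4, 0.9] [-0.001, 0.002, 0.001]
```

Force is still at friction level. I'll go on in 1 mm steps until the end wall is felt.

Call:
play_rows(
  deltas=[
    [0,[0,1,0],[0,0,0]],
    [0,[0,2,0],[0,0,0]],
    [0,[0,3,0],[0,0,0]],
    [0,[0,3,0],[0,0,0]],
  ],
)

```text
clock: 10.75
tcp_pos: [0.5725, 0.0042, 0.1579]
orientation: [1.97, 2.445, -0.003]
contact_force: [-0.6, -0.7, 0.0]
grip_width: -0.0001
```

Call:
play_rows(
  deltas=[
    [0,[0,1,0],[0,0,0]],
    [0,[0,2,0],[0,0,0]],
    [0,[0,2,0],[0,0,0]],
  ],
)

```text
clock: 11.12
tcp_pos: [0.5746, 0.0046, 0.1579]
orientation: [1.97, 2.445, -0.003]
contact_force: [-2.1, -0.1, 0.6]
grip_width: -0.0003
```

```bash
python3 - <<'E'
from h import *
plan((15,-56,157))
a,_=r.grab_frame("scene")
A=cv2.resize(a[160:270,310:400],None,fx=6,fy=6,interpolation=cv2.INTER_CUBIC)
save('s7.png',A[:600])
for x,y in((42,-56),(48,-56),(54,-56)):
    print(x,y,[((proj('scene',lever(x,y,l))[0]-[310,160])*6).round(0).tolist() for l in(80,137,160,183)])
E
```

```text
clock 11.125 press tcp [ 19.9 -55.1 157.9] F press [-2.05  0.33  0.61] w -0.0002609701580049692
(15, -56, 157) [-0.9, -4.9, 0.9] [-0.0, 0.003, 0.001]
42 -56 [[204.0, 432.0], [155.0, 376.0], [134.0, 352.0], [113.0, 327.0]]
48 -56 [[201.0, 438.0], [150.0, 387.0], [128.0, 365.0], [105.0, 342.0]]
54 -56 [[198.0, 444.0], [144.0, 398.0], [121.0, 379.0], [97.0, 358.0]]
```

View pics/s7.png

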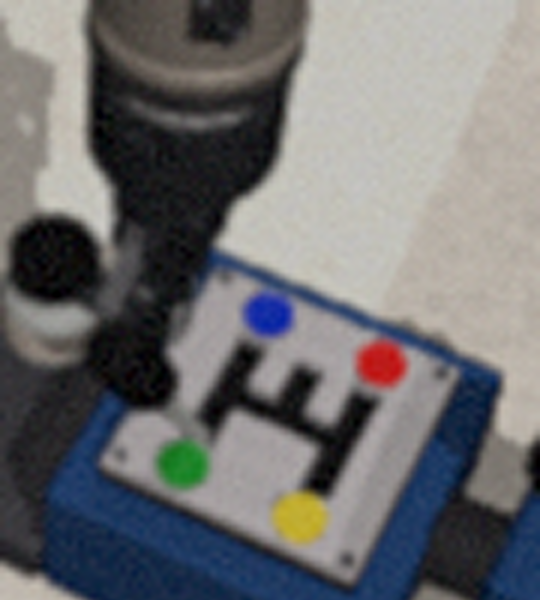

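The knob's end is at crop (150,388), which puts x at about 47. That's nearly home, but no wall reaction has shown yet. I'll press on a little further.

Call:
play_rows(
  deltas=[
    [0,[0,1,0],[0,0,0]],
    [0,[0,2,0],[0,0,0]],
    [0,[0,2,0],[0,0,0]],
  ],
)

```text
clock: 11.55
tcp_pos: [0.5759, 0.0049, 0.1577]
orientation: [1.97, 2.446, -0.004]
contact_force: [-4.5, -0.3, 0.5]
grip_width: 0.0002
```

Call:
play_rows(
  deltas=[
    [0,[0,1,0],[0,0,0]],
    [0,[0,1.5,0],[0,0,0]],
    [0,[0,1.5,0],[0,0,0]],
  ],
)

```text
clock: 11.92
tcp_pos: [0.5765, 0.005, 0.1575]
orientation: [-1.971, -2.446, 0.006]
contact_force: [-6.1, -1.3, 1.4]
grip_width: 0.0001
```

The end wall is felt: 6 N, and the TCP has stopped advancing. Now I'll withdraw straight back and up.

Call:
play_rows(
  deltas=[
    [0,[0,-15,0],[0,0,0]],
    [0,[0,-40,0],[0,0,0]],
    [0,[0,-70,0],[0,0,0]],
    [0,[0,-90,-30],[0,0,0]],
    [0,[20,-100,-80],[0,0,0]],
    [0,[70,-105,-100],[0,0,0]],
    [0,[120,-105,-100],[0,0,0]],
    [0,[120,-105,-100],[0,0,0]],
  ],
)

```text
clock: 12.92
tcp_pos: [0.4482, 0.1042, 0.2583]
orientation: [-1.962, -2.453, 0.0]
contact_force: [0.4, -1.1, -0.1]
grip_width: -0.0003
```

```bash
python3 - <<'E'
from h import *
plan()
a,_=r.grab_frame("scene");b,_=r.grab_frame("top")
A=cv2.resize(a[180:270,310:400],None,fx=5,fy=5,interpolation=cv2.INTER_CUBIC)
B=cv2.resize(b[177:241,255:305],None,fx=7,fy=7,interpolation=cv2.INTER_CUBIC)[:450]
A=A[:B.shape[0]]
save('s8.png',np.hstack([A,B]))
for x,y in((42,-56),(46,-56),(50,-56),(54,-56),(50,-50)):
    L=[lever(x,y,l) for l in(80,137,160,183)]
    print(x,y,((proj('scene',L)-[310,180])*5).round(0).tolist(),((proj('top',L)-[255,177])*7+[450,0]).round(0).tolist())
E
```

```text
clock 12.925 press tcp [-82.5  69.  258.3] F press [ 0.14 -1.18 -0.06] w -0.00031564355215524676
42 -56 [[170.0, 260.0], [129.0, 213.0], [112.0, 193.0], [94.0, 173.0]] [[668.0, 165.0], [695.0, 106.0], [707.0, 81.0], [719.0, 56.0]]
46 -56 [[168.0, 263.0], [126.0, 220.0], [108.0, 201.0], [90.0, 181.0]] [[667.0, 161.0], [694.0, 100.0], [706.0, 74.0], [717.0, 47.0]]
50 -56 [[167.0, 267.0], [123.0, 226.0], [105.0, 208.0], [85.0, 190.0]] [[666.0, 158.0], [693.0, 93.0], [704.0, 66.0], [716.0, 38.0]]
54 -56 [[165.0, 270.0], [120.0, 232.0], [101.0, 216.0], [81.0, 198.0]] [[666.0, 154.0], [692.0, 87.0], [703.0, 59.0], [714.0, 30.0]]
50 -50 [[172.0, 268.0], [133.0, 228.0], [116.0, 210.0], [98.0, 192.0]] [[660.0, 158.0], [682.0, 95.0], [691.0, 68.0], [701.0, 40.0]]
```

View pics/s8.png

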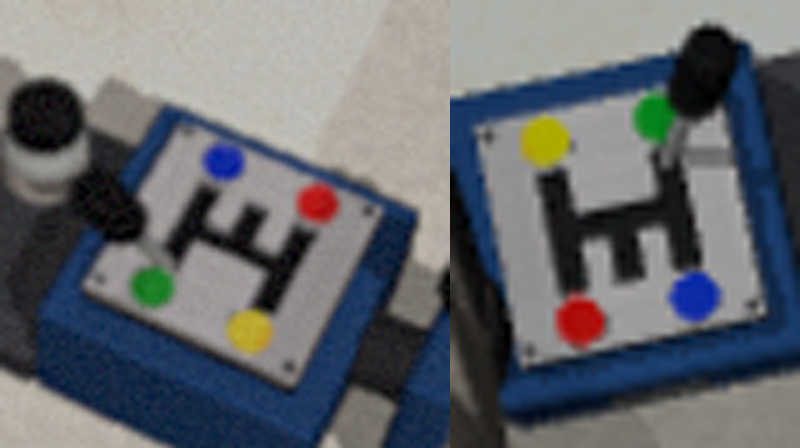

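The stem sits at the closed end of the green slot. The knob is at (704,70) in the top crop and (108,205) in the scene crop; both fit x ≈ 48–50, y ≈ -56, so the stem is about 20–21 mm from the green mark. The hand is clear.

```bash
python3 -c "
from bench import r
print(r.hand_in())"
```

```text
the job is handed in; nothing more can be done
None
```

The lever is fully home in the green slot, and the job was handed in at about 13 s of the 61 s allowed. I pushed it with the shut fingertips only. It went out of the parking slot, along the cross channel towards -y, then +x into the green slot.

- **Home:** the force stayed at about 2 N until the last push, then rose to about 6 N at the slot's end wall as the hand stopped advancing.
- **Final position:** both cameras fit a knob position of about x 48–50, y -56 mm. That puts the stem about 20–21 mm from the green mark, within the 19–22 mm that counts as home.
- **Other slots:** the checks after each push showed the stem only in the parking slot, the cross channel and the green column.
- **Hand and surroundings:** the hand finished clear, about 80 mm back from the gate centre with the fingertips 258 mm up. I saw no bystander move, but the later pictures covered only the gate area and ink jar, so the other objects weren't checked again.
- **Failed check:** one depth-based attempt to find the knob gave no points, so I measured it from the colour pictures instead.

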